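Open the broken-glass bin with its lever

TASK

Someone at the science bench wants to drop a cracked test tube into the broken-glass bin. Push the upright post of the swivelling safety stop until the stop is swung fully clear of the lever, then press the long end of the lever down onto its rubber bumper so that the heavy flap is raised, and finish while still holding the lever pressed down. Raise the flap by the lever only, without touching the flap itself, leave the lever seated in its pivot slots, and do not move the bottle, beaker or jar.

Things in the scene. Friction and masses are not known exactly. Their poses are not given: they have to be found in the camera images.
- lever_pad (a point): Middle of the top of the black rubber press pad on the lever's long end (46 mm wide, 55 mm along the lever, 12 mm thick), 245 mm from the pivot. At rest about 149 mm above the bench; with the lever on its bumper about 47 mm. Pressing it down takes about 3 to 8 N; on the bumper the force climbs steeply.
- stop_pivot (a point): The fixed upright swivel axis of the safety stop, at 28 mm above the bench, on the robot's side of the lever: 70 mm from its centre line, 100 mm from its pin towards the long end.
- stop_post (a point): Top centre of the stop's round finger post (16 mm diameter, 33 to 80 mm above the bench), 75 mm from the axis, away from the lever. A flat arm lies below 33 mm. At the arm's other end, 70 mm from the axis, a 14 mm wide block 106 mm high stands under the lever. Pushing the post towards the lever's long end swings the block out, towards the bin. About 1 N at the post; it stays where left.
- stop (a joint): Angle of the safety stop, rad. About 0 (-0.1 to 0.15) at the start: arm square to the lever, block under the lever. Grows anticlockwise seen from above; the block is clear of the lever from about 0.88, and the swivel ends at 1.25.
- flap (a joint): Angle of the bin's flap, rad: 0 shut, grows as its lip rises; about 0.34 with the lever on its bumper. It falls shut by its own weight.
- flap_lip (a point): Middle of the lower edge of the flap's free lip, 90 mm above the bench when shut. The flap is a steel plate 190 mm wide (across the lever), 150 mm from lip to hinge, 10 mm thick, about 2 kg, on top of a grey steel bin 180 x 110 mm and 90 mm high; the hinge is on the bin's far side from the lever.
- wash_bottle: Loose white plastic bottle, 60 mm diameter, 160 mm tall, on the far side of the lever. Origin at the centre of its underside. Leave alone.
- beaker: Loose glass beaker, 68 mm diameter, 85 mm tall, on the robot's side of the bin. Origin at the centre of its underside. Leave alone.
- jar: Loose small amber jar with a black cap, 48 mm diameter, 65 mm tall, on the far side of the lever's long end. Origin at the centre of its underside. Leave alone.
- lever: Loose aluminium lever, 345 x 26 x 10 mm, 0.4 kg. Origin: centre of its 12 mm cross pin, 100 mm above the bench, lying in open-topped slots of two steel cheeks. y points level to the bin, -y to the long end (raised 0.17 rad at rest). A roller 110 mm to +y lies under the flap's lip. It turns about 0.42 rad before it lands on a fixed rubber bumper under the long arm, 185 mm from the pin.

How it is judged:
On the way, in this order (a step that is already met when the one before it is completed fails the run):
1. the safety stop is swung clear of the lever (value of joint stop above 0.88 rad), for 0.2 s.
2. the lever is pressed down and has raised the flap (value of joint flap above 0.29 rad and contact force between the fingers and lever above 1 N), for 0.3 s.
At the end, for the whole second after the job is handed in: The flap is held still at 0.29 rad or more by the lever, which the fingers press with over 1 N; the safety stop is swung past 0.85 rad; the lever's pin is still in its slots (within 12 mm of its start) (all of step 2 and velocity of joint flap between -0.1 and 0.1 rad/s and contact force between lever and flap above 1 N and value of joint stop above 0.85 rad and distance of lever from where it was at the start of the episode below 0.012 m); the arm keeps its last pose, push and grip.
It fails at once if the robot touches the flap (contact force between any of the fingers, the arm and flap above 1 N).
It fails at once if the lever is lifted or pushed out of its pivot slots (distance of lever from where it was at the start of the episode above 0.015 m).
It fails at once if the wash bottle, beaker or jar is moved more than 25 mm (distance of any of wash_bottle, beaker, jar from where it was at the start of the episode above 0.025 m).
It also fails if it takes over 45 s, if anything falls off the work surface, if the arm or the gripper's body presses on something with over 40 N, if the wrist force passes 120 N, or if a joint passes its speed limit or range.

ROBOT

A 6-joint arm with a two-finger parallel gripper is mounted at the origin on the work surface. World frame = base frame: x ahead of the robot, y to its left, z up, the work surface at z = 0. Lengths are in m, angles in rad, forces in N, time in s.
With the tool pointing down it reaches from about 0.275 to 0.825 m from the base axis. Payload 5.2 kg.
Tool frame: the origin (TCP) lies midway between the tips of the shut fingers; the grasp point (between the pads) lies 19 mm behind it (env.tcp_to_grasp is the distance from the TCP to the grasp point, in m); z points along the fingers, y is the direction in which the jaws open and shut (so a half turn about z gives the same grasp; the last joint's range is limited). The gripper opens to 93 mm and grips with 3 to 60 N. Pads are 15 mm wide; open, the fingers measure 128 mm over their backs; the gripper's body (75 mm by 188 mm) begins 65 mm behind the grasp point.
Start: joints at [1.009, 0.259, 1.535, -0, 1.348, -0.203], TCP at [0.193, 0.515, 0.194] pointing down, gripper open.
Joint ranges: [-3.14, 3.14], [-0.91, 2.08], [0.19, 2.58], [-1.22, 4.36], [0.22, 2.71], [-3.12, 3.12]. Speed limits (rad/s): [2.57, 2.57, 3.14, 3.14, 3.14, 3.14].

INTERFACE

Orientations are given as a unit quaternion [x, y, z, w].
In Python, from workcell import env gives the robot as it stands.
- The arm moves only by the tool drive_tool, never from a script. Its argument "rows" is a list of rows, each a list of 3 entries, a list of its own where there are three numbers: the shift along the world's x, y, z in mm, then the turn about the world's z in rad, then the opening, from -1 (shut) to 1 (fully open), so that 0 is half open. In form: [[[tx, ty, tz], turn, jaw], ...]. A call has 1 to 20 rows; each row shifts and turns the commanded pose from where the row before left it; what a row does not reach is not made up. A row lasts 1/8 s, in which the tool goes at most 62.5 mm and 10.7 degrees, less where a joint would pass 70% of its speed; a pose out of reach is approached as far as the arm can. A call is refused whole if a number of a shift passes 62.5 or a number of a turn 0.188, either way. A call with a gripper value outside its range is refused whole. The fingers move at their own pace and stop on an object; the grip force is fixed at half the most. Time passes only in rows, so rows that do not move let the fingers close. It gives the time, the measured TCP pose, the force and the opening at its end, in the units of the state.
- env.get_obs(): the state, without advancing time (a new reading comes with each control period).
- env.grab_frame(name): name is "scene" or "top" or "wrist"; returns (picture, depth): 384x512x3 uint8, red, green, blue; 384x512 float32, m along the optical axis (not along the pixel's ray), 0 where there is no reading.
- env.camera_model(name): a dict with "camera_matrix" (3x3 intrinsics, pixels), "R" (3x3) and "t" (3): a world point X has camera coordinates R X + t; the wrist camera has in their place "T_tool_cam" (4x4, takes a point from camera to tool coordinates, whose origin is the TCP and whose axes are the flange's). Camera axes: x right, y down, z forward; pixel columns grow to the right and rows downward; lengths in m; the calibration is good to about 2 mm. The wrist camera is an equidistant fisheye: a pixel r from the principal point sees the ray r / f radians off the axis. A picture is of the moment at which its call begins: read the wrist's pose just before it. camera_model takes no time and is no camera call.
- env.finish_job(): hands the job in, once; it reports no verdict.
The state is a dict: "t": time; "joint_positions": joint angles; "joint_vel": joint speeds; "joint_torque": joint torques, N m; "position": TCP position; "eef_rot": TCP orientation; "wrist_force": force on the tool from outside, world axes, zero at the start; "torque": the same for the moment, N m; "grip_width": opening from 0.0 (shut) to 1.0 (fully open).
Only numpy, scipy, OpenCV 4.12 (cv2) and the standard library are available. Lean on these libraries where they do the work, as an engineer would, in place of code of your own. Each camera call takes 0.05 s, during which the arm holds its last target.

## Working session

There is one attempt and no reset: what is moved stays moved. The work goes in short steps, Python scripts to look and compute and a tool call to move; the robot and the scene stay as the last step left them, time stands still between calls to the robot, and variables do not carry over. Pictures are saved under pics/ and viewed, and the job is handed in when it is done.

Besides the shell and the picture viewer there is one more tool, called after "Request:" as name([rows], argument=value, ...), one row to a line, values as JSON. drive_tool: Moves the arm, as the interface text tells. Its arguments: {"type":"object","properties":{"rows":{"type":"array","items":{"type":"array"}}},"required":["rows"]}

```bash
mkdir -p pics
cat > h.py <<'E'
import numpy as np,cv2
from workcell import env
def grab(n,f):
    p,d=env.grab_frame(n); cv2.imwrite(f'pics/{f}.png',p[:,:,::-1]); np.save(f'pics/{f}.npy',d); return p,d
def world(n,d,u,v):
    m=env.camera_model(n);K=np.array(m["camera_matrix"]);z=d[int(v),int(u)]
    c=np.linalg.inv(K)@np.array([u,v,1])*z
    return np.array(m["R"]).T@(c-np.array(m["t"]))
def cloud(n,d):
    m=env.camera_model(n);K=np.array(m["camera_matrix"]);v,u=np.mgrid[:384,:512]
    c=np.stack([u,v,np.ones_like(u)],-1)@np.linalg.inv(K).T*d[...,None]
    return (c-np.array(m["t"]))@np.array(m["R"])
E
python3 - <<'E'
from h import *
o=env.get_obs();print(o)
for n in("top","scene"): grab(n,n+"0")
E
```

```text
{'t': 0.0, 'joint_positions': array([ 1.00916582e+00,  2.59323073e-01,  1.53608039e+00,  2.79927175e-06,
        1.34800681e+00, -2.02800446e-01]), 'joint_vel': array([-0.00201804, -0.00021896, -0.00122563,  0.00105649, -0.00110841,
       -0.000387  ]), 'joint_torque': array([ 4.35336597e-04, -4.37304103e+01, -2.84002179e+01,  7.16308644e-02,
        4.13340388e-02, -1.06301297e-04]), 'position': array([0.19280238, 0.51446427, 0.19302957]), 'eef_rot': array([ 1.78454254e-01,  9.83947790e-01, -8.42722036e-04, -3.40231602e-04]), 'wrist_force': array([-0.51637069, -0.56726754, -0.61291455]), 'torque': array([-0.03616117,  0.01496619,  0.06060361]), 'grip_width': 1.0013324391832155}
```

View pics/top0.png

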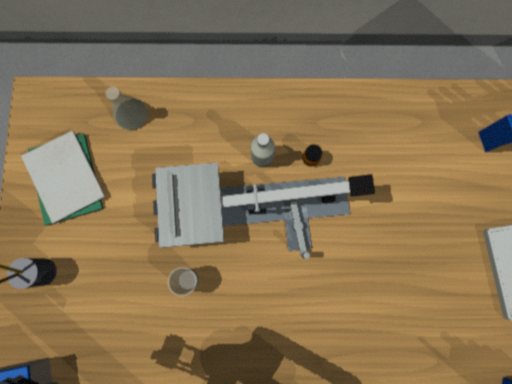

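View pics/scene0.png

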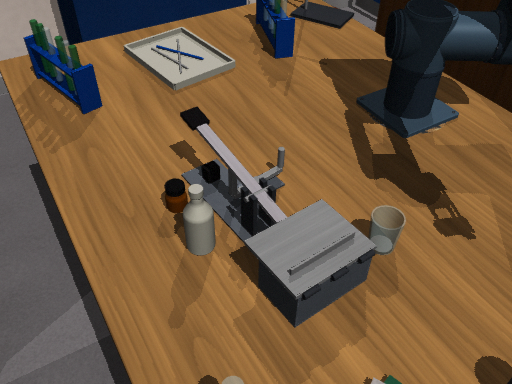

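The top view shows the pad near (361,185), the post top near (306,254), the flap at left (190,205), the jar at (313,154), the bottle at (263,150) and the beaker at (183,281).

Run:
```python
from h import *
d=np.load('pics/top0.npy');P=cloud("top",d)
for n,u,v in [("pad",361,185),("padR",371,184),("post",306,255),("post2",307,256),("post3",305,254),("stoparm",303,235),("stopnear",299,212),("leverhi",340,188),("leverlo",230,200),("levermid",280,195),("lip",221,203),("flapmid",200,205),("beaker",183,281),("jar",313,152),("bottle",263,138),("bench",400,280)]:
    print(n,P[v,u].round(3))
import cv2
b=cv2.imread('pics/top0.png')[150:290,140:400]
cv2.imwrite('pics/crop0.png',cv2.resize(b,None,fx=3,fy=3,interpolation=cv2.INTER_CUBIC))
# black pad points
im=cv2.imread('pics/top0.png').astype(int)
m=(im.max(2)<60)&(P[...,2]>.12)&(P[...,2]<.18); m[:,:340]=0
q=P[m];print("pad",m.sum(),q.mean(0),q.min(0),q.max(0))
m=(P[...,2]>.07)&(P[...,2]<.09);m[:240]=0;m[:,:295]=0;m[270:]=0;m[:,320:]=0
print("post",P[m].round(3))
```

```text
pad [ 0.617 -0.059  0.15 ]
padR [ 0.619 -0.08   0.154]
post [0.461 0.06  0.081]
post2 [0.459 0.058 0.08 ]
post3 [0.464 0.063 0.08 ]
stoparm [0.513 0.058 0.003]
stopnear [0.573 0.068 0.005]
leverhi [ 0.612 -0.013  0.139]
leverlo [0.591 0.241 0.092]
levermid [0.6   0.123 0.114]
lip [0.584 0.263 0.091]
flapmid [0.578 0.311 0.1  ]
beaker [0.397 0.363 0.006]
jar [0.717 0.037 0.066]
bottle [0.725 0.163 0.157]
bench [ 0.399 -0.188 -0.001]
pad 443 [ 0.61649091 -0.05930139  0.1498138 ] [ 0.59472403 -0.08721781  0.14089568] [ 0.6401224  -0.0323117   0.15778268]
post [[0.469 0.062 0.071]
 [0.468 0.06  0.078]
 [0.469 0.058 0.077]
 [0.466 0.065 0.078]
 [0.466 0.062 0.078]
 [0.466 0.06  0.075]
 [0.466 0.058 0.077]
 [0.466 0.056 0.08 ]
 [0.464 0.067 0.077]
 [0.464 0.065 0.079]
 [0.464 0.063 0.08 ]
 [0.464 0.06  0.081]
 [0.464 0.058 0.08 ]
 [0.464 0.055 0.079]
 [0.464 0.053 0.081]
 [0.461 0.067 0.073]
 [0.461 0.065 0.08 ]
 [0.461 0.063 0.08 ]
 [0.461 0.06  0.081]
 [0.461 0.058 0.08 ]
 [0.461 0.055 0.078]
 [0.461 0.053 0.082]
 [0.459 0.067 0.072]
 [0.459 0.065 0.077]
 [0.459 0.063 0.078]
 [0.459 0.06  0.078]
 [0.459 0.058 0.08 ]
 [0.459 0.056 0.079]
 [0.459 0.053 0.081]
 [0.457 0.065 0.075]
 [0.457 0.063 0.08 ]
 [0.457 0.06  0.08 ]
 [0.457 0.058 0.082]
 [0.457 0.056 0.08 ]
 [0.454 0.063 0.078]
 [0.454 0.06  0.079]
 [0.454 0.058 0.081]]
```

View pics/crop0.png

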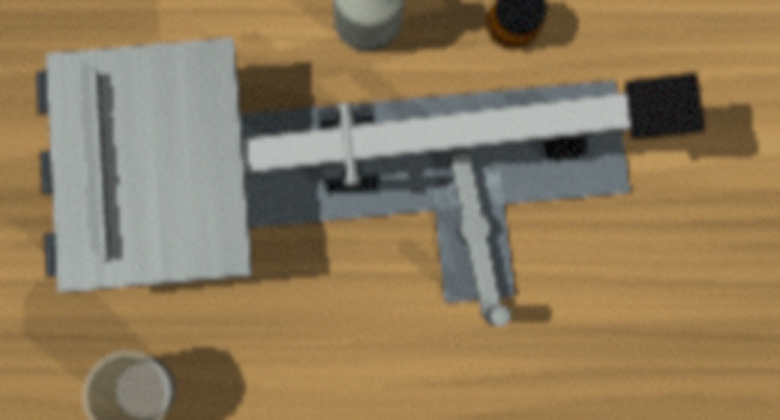

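Checks agree: pad top 0.150 m (149 expected). The post is at (0.462, 0.060, 0.080), 74 mm from the derived pivot (0.534, 0.075), so stop is about 0.12 rad. I'll fly high over to the bin side of the post with the fingers shut.

Request:
drive_tool([
  [[32,-49,0],0.055,-1],
  [[32,-49,0],0.055,-1],
  [[32,-49,0],0.055,-1],
  [[32,-49,0],0.055,-1],
  [[32,-49,0],0.055,-1],
  [[32,-49,0],0.055,-1],
  [[32,-49,0],0.055,-1],
  [[32,-49,0],0.055,-1],
  [[0,0,0],0,-1],
  [[0,0,0],0,-1],
])

```text
t: 1.35
position: [0.4485, 0.1231, 0.1934]
eef_rot: [-0.04, 0.999, 0.0, -0.001]
wrist_force: [-1.5, 0.7, -0.0]
grip_width: 0.012
```

Request:
drive_tool([
  [[3,0,-40],0,-1],
  [[3,0,-40],0,-1],
  [[3,0,-35],0,-1],
  [[2,0,-30],0,-1],
  [[0,0,0],0,-1],
  [[0,0,0],0,-1],
])

```text
t: 2.1
position: [0.4603, 0.124, 0.0499]
eef_rot: [-0.041, 0.999, 0.0, 0.001]
wrist_force: [0.3, -0.4, 0.1]
grip_width: 0.009
```

Run:
```python
from h import *
print(env.get_obs()['position'])
grab("scene","s1");grab("top","t1")
b=cv2.imread('pics/t1.png')[130:290,200:400]
a=cv2.imread('pics/s1.png')[60:300,120:420]
a=cv2.resize(a,None,fx=1.3,fy=1.3);b=cv2.resize(b,(390,312))
cv2.imwrite('pics/c1.png',np.hstack([a,b]))
```

```text
[0.46025867 0.12402673 0.04985605]
```

View pics/c1.png

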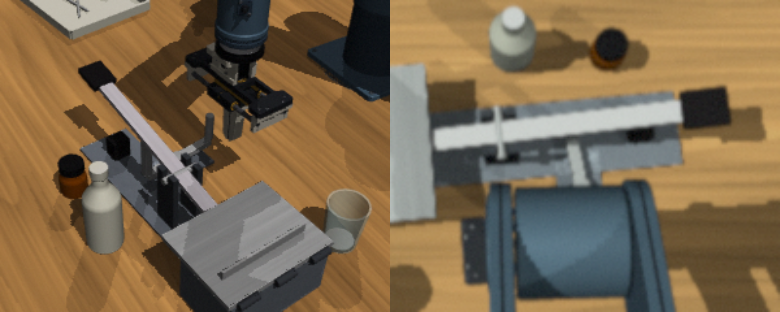

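The fingers are beside the post on the bin side with nothing touching. Now pushing the post along its arc towards the long end.

Request:
drive_tool([
  [[0,-10,0],0,-1],
  [[0,-10,0],0,-1],
  [[0,-10,0],0,-1],
  [[0,-9,0],0,-1],
  [[2,-9,0],0.03,-1],
  [[2,-9,0],0.03,-1],
  [[3,-9,0],0.03,-1],
  [[4,-6,0],0.06,-1],
  [[4,-6,0],0.06,-1],
  [[5,-5,0],0.06,-1],
  [[5,-5,0],0.05,-1],
  [[5,-4,0],0.05,-1],
  [[0,0,0],0,-1],
])

```text
t: 3.82
position: [0.49, 0.0304, 0.0487]
eef_rot: [-0.223, 0.975, 0.0, -0.0]
wrist_force: [-0.6, -0.7, 0.5]
grip_width: 0.004
```

Run:
```python
from h import *
print(env.get_obs()['position'])
grab("scene","s2");grab("top","t2")
b=cv2.imread('pics/t2.png')[130:290,200:400]
a=cv2.imread('pics/s2.png')[60:300,120:420]
a=cv2.resize(a,None,fx=1.3,fy=1.3);b=cv2.resize(b,(390,312))
cv2.imwrite('pics/c2.png',np.hstack([a,b]))
```

```text
[0.49003081 0.03038437 0.04874645]
```

View pics/c2.png

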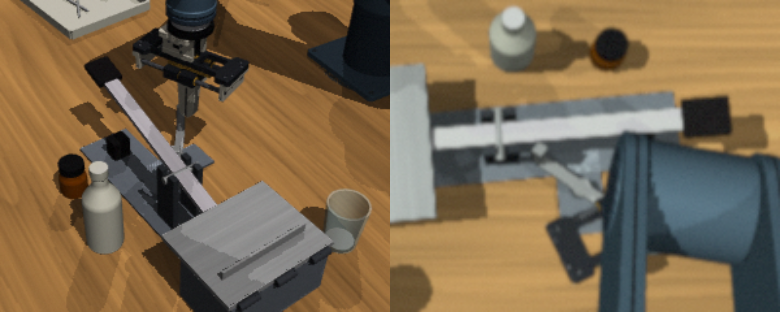

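The block is out from under the lever (crop (540,150)). I'll push on a little for margin, then measure the angle.

Request:
drive_tool([
  [[5,-3,0],0,-1],
  [[5,-2,0],0,-1],
  [[4,-2,0],0,-1],
  [[0,0,0],0,-1],
  [[0,0,0],0,-1],
])

```text
t: 4.55
position: [0.5043, 0.0239, 0.0488]
eef_rot: [-0.224, 0.975, -0.0, 0.0]
wrist_force: [-0.7, 1.0, -0.1]
grip_width: 0.006
```

Run:
```python
from h import *
o=env.get_obs();print(o['position'],o['wrist_force'])
p,d=grab("top","t3");P=cloud("top",d)
m=(P[...,2]>.098)&(P[...,2]<.113)&(P[...,0]<.582)&(P[...,0]>.5)&(P[...,1]>.08)&(P[...,1]<.2)
q=P[m];print(m.sum(),q.mean(0),np.median(q,0))
v=np.median(q,0)[:2]-[.534,.0753];print("dist",np.hypot(*v),"angle",np.arctan2(v[1],v[0])-np.deg2rad(5.2))
b=p[130:290,200:400,::-1];cv2.imwrite('pics/c3.png',cv2.resize(b,None,fx=3,fy=3))
```

```text
[0.50432119 0.02394014 0.04883828] [-0.72785746  0.99263537 -0.13918786]
150 [0.57018883 0.16704336 0.1057291 ] [0.5694184  0.17433802 0.10556986]
dist 0.1051807603941499 angle 1.1365883254189748
```

View pics/c3.png

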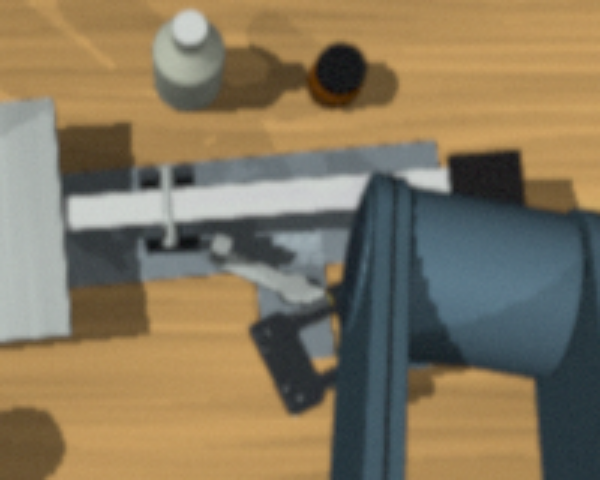

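The block now sits at crop (221,245), i.e. top pixel about (273,211), beside the near cheek (the cheek contaminated my mask). Measuring just that spot.

Run:
```python
from h import *
d=np.load('pics/t3.npy');P=cloud("top",d)
q=P[209:215,270:278].reshape(-1,3);q=q[(q[:,2]>.09)&(q[:,2]<.12)];c=q.mean(0);print(len(q),c)
v=c[:2]-[.534,.0753];print(np.hypot(*v),np.arctan2(v[1],v[0])-np.deg2rad(5.2))
```

```text
35 [0.56152765 0.1384511  0.10479021]
0.06889000679739826 1.068971446625647
```

Stop at about 1.07 rad (block radius 69 mm vs 70 given): clear. Backing off the post, lifting, and moving over the pad.

Request:
drive_tool([
  [[-5,10,0],0,-1],
  [[-5,10,0],0,-1],
  [[0,0,40],-0.06,-1],
  [[0,0,55],-0.06,-1],
  [[0,0,55],-0.06,-1],
  [[20,-10,10],-0.06,-1],
  [[35,-35,0],-0.06,-1],
  [[35,-35,0],-0.06,-1],
  [[32,-25,0],0,-1],
  [[0,0,0],0,-1],
  [[0,0,0],0,-1],
])

```text
t: 5.98
position: [0.6152, -0.0599, 0.2084]
eef_rot: [-0.046, 0.999, 0.0, -0.001]
wrist_force: [-0.1, 0.2, -0.4]
grip_width: 0.007
```

Run:
```python
from h import *
o=env.get_obs();print(o['position'],o['wrist_force'])
grab("scene","s4");grab("top","t4")
b=cv2.imread('pics/t4.png')[130:290,200:400]
a=cv2.imread('pics/s4.png')[60:300,120:420]
a=cv2.resize(a,None,fx=1.3,fy=1.3);b=cv2.resize(b,(390,312))
cv2.imwrite('pics/c4.png',np.hstack([a,b]))
```

```text
[ 0.61520865 -0.05985557  0.20838486] [-0.09368959  0.17955465 -0.43430672]
```

View pics/c4.png

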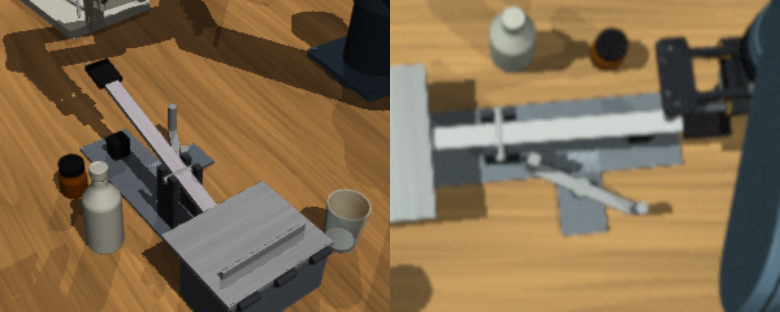

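The stop is swung out (post at crop (640,208)), the lever is still seated, and the tool is over the pad. Pressing down.

Request:
drive_tool([
  [[0,0,-25],0,-1],
  [[0,0,-20],0,-1],
  [[0,0,-10],0,-1],
  [[0,0,-10],0,-1],
  [[0,0,-10],0,-1],
  [[0,0,-10],0,-1],
  [[0,0,-10],0,-1],
  [[0,0,-10],0,-1],
  [[0,0,-10],0,-1],
  [[0,0,-10],0,-1],
  [[0,0,-10],0,-1],
  [[0,0,-8],0,-1],
  [[0,0,0],0,-1],
])

```text
t: 7.7
position: [0.6171, -0.062, 0.066]
eef_rot: [-0.045, 0.999, -0.001, 0.001]
wrist_force: [1.8, -2.5, 3.2]
grip_width: 0.005
```

Request:
drive_tool([
  [[0,0,-5],0,-1],
  [[0,0,-5],0,-1],
  [[0,0,-3],0,-1],
  [[0,0,0],0,-1],
  [[0,0,0],0,-1],
])

```text
t: 8.32
position: [0.6169, -0.0612, 0.0534]
eef_rot: [-0.046, 0.999, -0.0, 0.001]
wrist_force: [2.0, -1.4, 4.4]
grip_width: 0.002
```

Request:
drive_tool([
  [[0,0,-2],0,-1],
  [[0,0,-2],0,-1],
  [[0,0,0],0,-1],
  [[0,0,0],0,-1],
])

```text
t: 8.82
position: [0.6164, -0.0608, 0.0491]
eef_rot: [-0.046, 0.999, 0.0, 0.0]
wrist_force: [2.3, -0.9, 4.7]
grip_width: 0.005
```

Run:
```python
from h import *
o=env.get_obs();print(o['position'],o['wrist_force'])
grab("scene","s5");p,d=grab("top","t5");P=cloud("top",d)
q=P[175:235,172:215].reshape(-1,3)
A=np.c_[q[:,:2],np.ones(len(q))];c,*_=np.linalg.lstsq(A,q[:,2],rcond=None);print("flap slope",np.arctan(np.hypot(*c[:2])),c)
b=cv2.imread('pics/t5.png')[130:290,140:400]
a=cv2.imread('pics/s5.png')[60:300,120:420]
a=cv2.resize(a,None,fx=1.3,fy=1.3);b=cv2.resize(b,(400,312))
cv2.imwrite('pics/c5.png',np.hstack([a,b]))
```

```text
[ 0.61636374 -0.0607692   0.04907764] [ 2.31566363 -0.85818164  4.71200044]
flap slope 0.6310914765893529 [-0.16683303 -0.71148965  0.45261639]
```

View pics/c5.png

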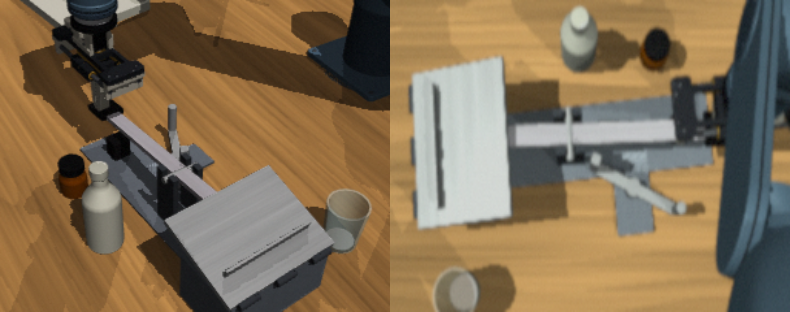

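The flap is raised, the lever is low and the neighbours are in place. Pressing a few mm more to seat it on the bumper, then a cleaner fit of the flap angle (the first one took in background pixels).

Request:
drive_tool([
  [[0,0,-2],0,-1],
  [[0,0,-2],0,-1],
  [[0,0,0],0,-1],
  [[0,0,0],0,-1],
  [[0,0,0],0,-1],
])

```text
t: 9.55
position: [0.6158, -0.0606, 0.0448]
eef_rot: [-0.046, 0.999, 0.0, -0.0]
wrist_force: [2.0, 1.6, 5.0]
grip_width: 0.006
```

```bash
cat > flap.py <<'E'
from h import *
def flap(d):
    P=cloud("top",d);q=P[180:220,182:208].reshape(-1,3);q=q[q[:,2]>.08]
    for _ in range(5):
        A=np.c_[q[:,:2],np.ones(len(q))];c,*_=np.linalg.lstsq(A,q[:,2],rcond=None);r=abs(A@c-q[:,2]);q=q[r<=max(.003,2*np.median(r))]
    return len(q),np.arctan(np.hypot(*c[:2]))
o=env.get_obs();print(o['position'],o['wrist_force'])
p,d=grab("top","t6");print("flap",flap(np.load('pics/top0.npy')),flap(d))
P0=cloud("top",np.load('pics/top0.npy'));P=cloud("top",d)
# cheek/pin region & objects, stop block
q=P[209:215,268:278].reshape(-1,3);q=q[(q[:,2]>.09)&(q[:,2]<.12)&(q[:,0]<.572)];v=q.mean(0)[:2]-[.534,.0753];print("stop",len(q),np.hypot(*v),np.arctan2(v[1],v[0])-np.deg2rad(5.2))
for n,u,v in [("bottle",263,138),("jar",313,152)]: print(n,P0[v,u],P[v,u])
E
python3 flap.py
```

```text
[ 0.61584728 -0.0606375   0.04476124] [1.97433187 1.64637406 4.976782  ]
flap (823, np.float64(0.001686890706708904)) (845, np.float64(0.2802164117170894))
stop 35 0.06889452028504467 1.0682507697201806
bottle [0.72457328 0.16323745 0.15715911] [0.7239084  0.16326072 0.15928672]
jar [0.71719529 0.03669278 0.06557082] [0.71690683 0.03684034 0.06661876]
```

Flap about 0.28 rad, below the 0.29 needed; the force hasn't climbed yet, so it isn't on the bumper. Going lower.

Request:
drive_tool([
  [[0,0,-2],0,-1],
  [[0,0,-2],0,-1],
  [[0,0,-2],0,-1],
  [[0,0,0],0,-1],
  [[0,0,0],0,-1],
])

```text
t: 10.22
position: [0.6159, -0.061, 0.0387]
eef_rot: [-0.046, 0.999, 0.0, -0.0]
wrist_force: [1.0, 1.1, 4.3]
grip_width: 0.003
```

```bash
python3 flap.py
```

```text
[ 0.61586117 -0.06096972  0.03874303] [0.95645762 1.14414218 4.30127989]
flap (823, np.float64(0.001686890706708904)) (840, np.float64(0.2970057505722141))
stop 35 0.06889780957552215 1.0677245291640178
bottle [0.72457328 0.16323745 0.15715911] [0.72370396 0.16326788 0.15994092]
jar [0.71719529 0.03669278 0.06557082] [0.71824123 0.03615777 0.06177108]
```

The flap is rising but the TCP (39 mm) is below the expected pad height (47 mm) without reaching the bumper. Looking before going on.

Run:
```python
from h import *
p,d=grab("scene","s7");w,_=grab("wrist","w7")
a=cv2.resize(p[90:210,140:320,::-1],(800,533),interpolation=cv2.INTER_CUBIC)
cv2.imwrite('pics/c7.png',a)
P=cloud("top",np.load('pics/t6.npy'))
q=P[170:215,225:345].reshape(-1,3)
# lever profile along u
pin=np.array([.5948,.1812]);u=np.array([-.09,.996]);n=np.array([.996,.09])
s=(q[:,:2]-pin)@u;l=(q[:,:2]-pin)@n
k=(abs(l)<.009)&(q[:,2]>.05)
for a0 in np.arange(-.24,.11,.02):
    kk=k&(s>a0)&(s<a0+.02)
    if kk.sum():print(round(a0+.01,2),kk.sum(),np.median(q[kk,2]).round(4))
```

```text
-0.23 4 0.0647
-0.21 10 0.0632
-0.17 90 0.1895
-0.15 94 0.1832
-0.13 48 0.0803
-0.11 49 0.0836
-0.09 55 0.0873
-0.07 58 0.091
-0.05 63 0.0954
-0.03 61 0.0989
-0.01 63 0.103
0.01 62 0.1062
0.03 68 0.1096
0.05 63 0.1137
0.07 39 0.1166
```

View pics/c7.png

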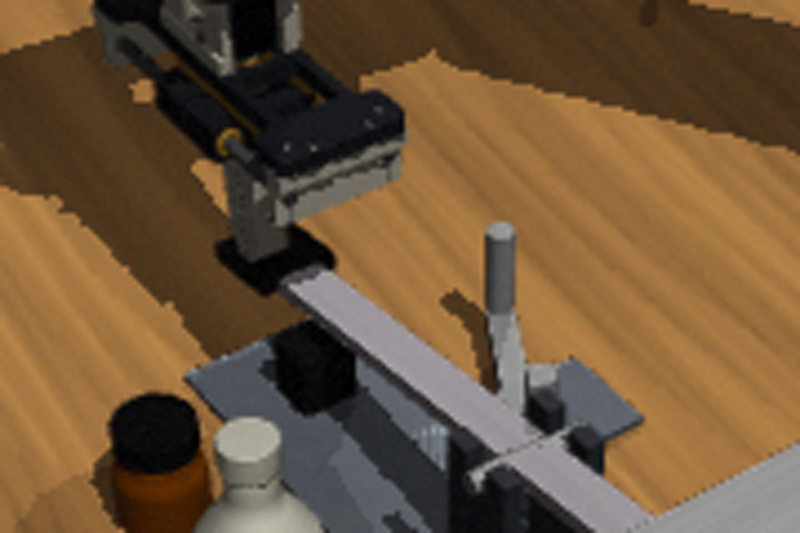

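View pics/w7.png

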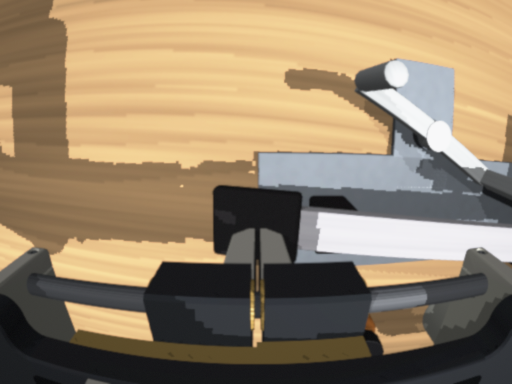

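Run:
```python
from h import *
d=np.load('pics/s7.npy');P=cloud("scene",d)
for v in range(122,160,2):
    print(v,[tuple((P[v,u]*1000).round().astype(int)) for u in range(186,218,5)])
```

```text
122 [(np.int64(650), np.int64(-35), np.int64(161)), (np.int64(643), np.int64(-25), np.int64(165)), (np.int64(630), np.int64(-30), np.int64(157)), (np.int64(639), np.int64(19), np.int64(191)), (np.int64(631), np.int64(26), np.int64(192)), (np.int64(622), np.int64(31), np.int64(192)), (np.int64(611), np.int64(32), np.int64(189))]
124 [(np.int64(649), np.int64(-40), np.int64(153)), (np.int64(645), np.int64(-21), np.int64(163)), (np.int64(637), np.int64(-12), np.int64(165)), (np.int64(644), np.int64(29), np.int64(193)), (np.int64(634), np.int64(32), np.int64(191)), (np.int64(624), np.int64(34), np.int64(189)), (np.int64(612), np.int64(33), np.int64(184))]
126 [(np.int64(574), np.int64(-233), np.int64(0)), (np.int64(627), np.int64(-68), np.int64(122)), (np.int64(641), np.int64(-5), np.int64(166)), (np.int64(644), np.int64(30), np.int64(189)), (np.int64(635), np.int64(35), np.int64(189)), (np.int64(624), np.int64(35), np.int64(185)), (np.int64(612), np.int64(32), np.int64(179))]
128 [(np.int64(580), np.int64(-220), np.int64(3)), (np.int64(626), np.int64(-72), np.int64(113)), (np.int64(641)
[... 4425 characters left out ...]
t64(69)), (np.int64(597), np.int64(-6), np.int64(72))]
156 [(np.int64(628), np.int64(-117), np.int64(0)), (np.int64(617), np.int64(-110), np.int64(0)), (np.int64(607), np.int64(-104), np.int64(1)), (np.int64(596), np.int64(-97), np.int64(1)), (np.int64(617), np.int64(-19), np.int64(65)), (np.int64(611), np.int64(-5), np.int64(72)), (np.int64(601), np.int64(0), np.int64(72))]
158 [(np.int64(632), np.int64(-108), np.int64(1)), (np.int64(621), np.int64(-103), np.int64(1)), (np.int64(610), np.int64(-97), np.int64(0)), (np.int64(598), np.int64(-92), np.int64(-1)), (np.int64(619), np.int64(-15), np.int64(62)), (np.int64(612), np.int64(-2), np.int64(69)), (np.int64(604), np.int64(7), np.int64(72))]
```

Run:
```python
from h import *
for f,tcp in (("s1",(.4603,.124,.0499)),("s4",(.6152,-.0599,.2084)),("s5",(.6164,-.0608,.0491)),("s7",(.6159,-.061,.0387))):
    P=cloud("scene",np.load(f'pics/{f}.npy')).reshape(-1,3)
    if f=="s1": pass
    r=P-tcp
    k=(abs(r[:,0])<.02)&(abs(r[:,1])<.022)&(r[:,2]>-.05)&(r[:,2]<.12)
    h=np.histogram(r[k,2],bins=np.arange(-.05,.121,.01))[0]
    k2=(abs(r[:,0])<.05)&(abs(r[:,1])<.1)&(abs(r[:,1])>.04)&(r[:,2]>.03)
    print(f,h,np.percentile(r[k2,2],[0,1,5,20]).round(3) if k2.any() else None)
```

```text
s1 [160   0   0   0   0   0   0   8  39  50  56  52  55  43  12   0   0] [0.03  0.111 0.12  0.147]
s4 [ 1  0  0  0  0  0  0 12 43 59 68 52 54 44 25  0  0] [0.108 0.111 0.113 0.123]
s5 [105   0   0   0   0   0  14 100  33  44  33  35  35  21   0   0   0] [0.03  0.032 0.036 0.127]
s7 [  6 103   7   0   0   0  15  91  27  50  36  31  29  21   1   0   0] [0.03  0.031 0.038 0.129]
```

The camera depth shows the visible fingertip sitting about 24 mm above the reported TCP, even in free air (s4), so nothing is wrong: the tip rests on the pad at about 64 mm and roughly 15 mm of travel remains. Pressing on.

Request:
drive_tool([
  [[0,0,-3],0,-1],
  [[0,0,-3],0,-1],
  [[0,0,-2],0,-1],
  [[0,0,-2],0,-1],
  [[0,0,0],0,-1],
  [[0,0,0],0,-1],
])

```text
t: 11.12
position: [0.6161, -0.0611, 0.0288]
eef_rot: [-0.046, 0.999, -0.0, -0.0]
wrist_force: [0.7, 2.0, 3.4]
grip_width: 0.008
```

```bash
python3 flap.py
```

```text
[ 0.61610476 -0.06106265  0.02881646] [0.71980938 2.01846314 3.36419469]
flap (823, np.float64(0.001686890706708904)) (852, np.float64(0.32851038551230266))
stop 35 0.06889910233866203 1.0674616755270925
bottle [0.72457328 0.16323745 0.15715911] [0.72423465 0.1632493  0.1582427 ]
jar [0.71719529 0.03669278 0.06557082] [0.71728498 0.03664691 0.06524499]
```

Flap 0.329. A bit further, in 1–2 mm steps, to bear on the bumper.

Request:
drive_tool([
  [[0,0,-2],0,-1],
  [[0,0,-2],0,-1],
  [[0,0,0],0,-1],
  [[0,0,0],0,-1],
])

```text
t: 11.68
position: [0.6162, -0.0611, 0.0249]
eef_rot: [-0.046, 0.999, -0.0, 0.0]
wrist_force: [0.7, 2.2, 4.8]
grip_width: 0.005
```

Request:
drive_tool([
  [[0,0,-1],0,-1],
  [[0,0,-1],0,-1],
  [[0,0,0],0,-1],
  [[0,0,0],0,-1],
])

```text
t: 12.18
position: [0.6164, -0.061, 0.0243]
eef_rot: [-0.046, 0.999, -0.0, 0.0]
wrist_force: [-2.5, 2.7, 12.0]
grip_width: 0.002
```

```bash
python3 flap.py
```

```text
[ 0.61635539 -0.06097122  0.02426699] [-2.49795973  2.65606065 12.03418821]
flap (823, np.float64(0.001686890706708904)) (859, np.float64(0.3418523467122866))
stop 35 0.06889459623054893 1.0682615512915679
bottle [0.72457328 0.16323745 0.15715911] [0.72521075 0.16321513 0.15511922]
jar [0.71719529 0.03669278 0.06557082] [0.71760815 0.0364816  0.06407094]
```

On the bumper: the force climbed to 12 N and the flap is at 0.342. One last hold and a look before handing in.

Request:
drive_tool([
  [[0,0,0],0,-1],
  [[0,0,0],0,-1],
  [[0,0,0],0,-1],
])

```text
t: 12.6
position: [0.6164, -0.061, 0.0243]
eef_rot: [-0.046, 0.999, -0.0, 0.001]
wrist_force: [-1.6, 3.2, 12.5]
grip_width: 0.008
```

Run:
```python
from h import *
p,d=grab("scene","s9");cv2.imwrite('pics/c9.png',cv2.resize(p[80:320,140:420,::-1],None,fx=2.4,fy=2.4))
a,_=grab("top","t9");b=cv2.imread('pics/top0.png')[:,:,::-1]
cv2.imwrite('pics/c9b.png',np.hstack([b[120:310,150:400],a[120:310,150:400]])[:,:,::-1])
```

```text
(no output)
```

View pics/c9.png

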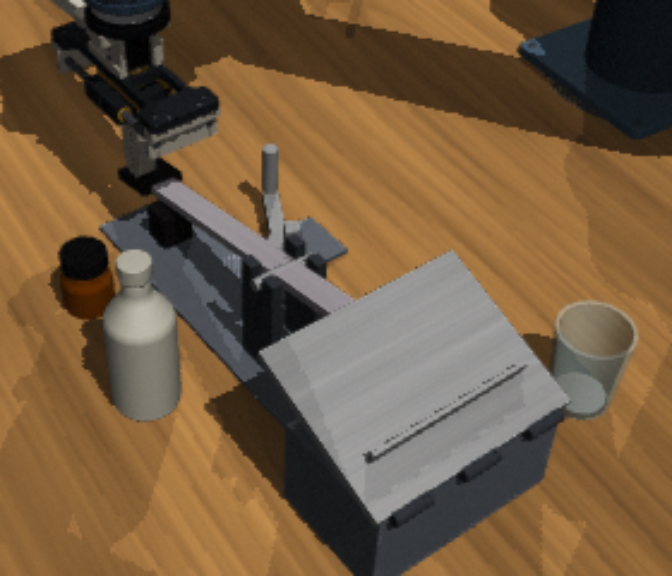

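View pics/c9b.png

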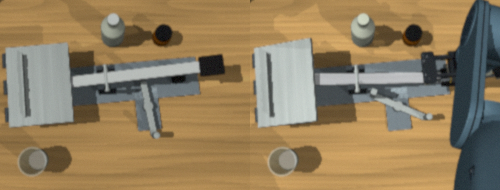

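The pin is between the cheeks and the neighbours are unmoved. The lever's apparent line in the top view changed; checking in world coordinates whether that is just perspective.

Run:
```python
from h import *
pin=np.array([.5948,.1812]);u=np.array([-.09,.996]);n=np.array([.996,.09])
for f in("top0","t9"):
    P=cloud("top",np.load(f'pics/{f}.npy'))[165:220,215:350].reshape(-1,3)
    s=(P[:,:2]-pin)@u;l=(P[:,:2]-pin)@n
    for a in(-.13,-.10,-.07,-.04,.03,.06):
        k=(abs(s-a)<.008)&(abs(l)<.03)
        z=P[k,2];zl=np.median(z[z>.06]) if (z>.06).any() else 0
        kk=k&(abs(P[:,2]-zl)<.01);print(f,a,kk.sum(),zl.round(4),(l[kk].min()+l[kk].max())/2,l[kk].mean().round(4))
print(env.get_obs()['wrist_force'])
```

```text
top0 -0.13 81 0.127 0.0004374630501278896 0.0001
top0 -0.1 79 0.1215 0.00036201200336312064 -0.0001
top0 -0.07 78 0.1162 6.765319379181071e-05 -0.0003
top0 -0.04 76 0.1108 6.826509805449646e-05 0.0
top0 0.03 74 0.0979 -0.00017946530536122173 -0.0005
top0 0.06 75 0.0933 -0.00020393749288856022 -0.0007
t9 -0.13 70 0.0721 -0.006867151921450666 -0.007
t9 -0.1 72 0.0796 -0.005653348526942937 -0.0057
t9 -0.07 72 0.087 -0.004251584993566679 -0.0039
t9 -0.04 79 0.0946 -0.0034740354320817934 -0.0038
t9 0.03 76 0.1123 -0.0015520593760104933 -0.0016
t9 0.06 79 0.1192 -0.0001967029723576241 -0.0003
[-2.78306028  2.39919157 12.55517714]
```

The lever yawed about 0.035 rad in its slot play; the pin is off by only about 2 mm sideways and under 2 mm in height. That is well within 12 mm, so I'm handing in.

```bash
python3 -c "
from workcell import env
print(env.finish_job());o=env.get_obs();print(o['t'],o['position'],o['wrist_force'])"
```

```text
the job is handed in; nothing more can be done
None
the job is handed in; nothing more can be done
```

I swung the safety stop clear, pressed the lever down onto its bumper, and handed the job in at about 12.7 s with the fingers still holding the lever down. `finish_job()` reports no verdict, so these are my own last checks:

- **Stop:** about 1.07 rad, past the 0.88 rad needed.
- **Flap:** about 0.34 rad, unchanged by a short hold, and raised by the lever only.
- **Press force:** the vertical wrist force is about 12.5 N, up from 3–5 N while pressing, which fits the lever sitting on its bumper.
- **Lever:** the pin is still between the cheeks, about 2 mm off sideways and under 2 mm in height. I did not measure its shift along the lever.
- **Loose items:** the bottle and jar measured unmoved within noise. The beaker looked unmoved in before and after pictures, but I did not measure it.

Two checks disagreed with what I expected:

- **Fingertip height:** in the depth images the visible fingertips sit about 24 mm above the reported TCP, even in free air. I therefore pressed to a TCP height of 24 mm rather than the expected 47 mm, going by flap angle and force.
- **Lever yaw:** the lever turned about 0.035 rad sideways in its slots while being pressed.

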